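Lock the pump cradle with its L-slot bolt

TASK

Lock the cradle of the pump stand: with the fingertips push the bolt's upright knob along the long leg of its L-shaped slot until it reaches the corner and the bolt is fully home, then push it sideways along the short leg to its very end. Only push the knob, never pull it up out of the slot, and leave the spanner, the coupling sleeve and the grease jar where they are.

Things in the scene. Friction and masses are not known exactly. Their poses are not given: they have to be found in the camera images.
- stand: Pump assembly stand, bolted down: blue base plate 210 x 505 mm, 12 mm thick (stand x -90 to 120, y -145 to 360 mm), carrying a flat bare steel gate plate with an L-shaped slot (x -50 to 85, y -125 to 40 mm, top face 46 mm above the bench, four 4 mm bolt heads near its corners) and a teal pump motor in a cradle. Origin on the bench surface under the corner of the L; z up.
- slot_corner (a point): Corner of the L slot (22 mm wide), where the legs' centre lines meet, level with the gate plate's top face. Axes as the stand's. The long leg runs in stand +y to this corner (knob axis from y = -90 mm to 0, at x = 0); from here the short leg runs in stand +x (knob axis from x = 0 to 45 mm, at y = 0).
- cradle (a point): Middle of the top edge of the near cradle plate (150 mm wide, 88 mm high), at stand x = 0, y = 135 mm. Behind it, to stand y = 350 mm, lies the motor, up to 205 mm high; its shaft stub, 20 mm thick, reaches out to y = 110 mm at 115 mm above the bench.
- knob (a point): Centre of the knob: an upright black plastic cylinder, 28 mm in diameter and 44 mm high, that stands on an 18 mm steel pin in the slot. This point is on its axis, 22 mm under its top and 26 mm above the gate plate (72 mm above the bench). Axes as the stand's. The knob has no play to turn or tilt. A spring keeps it down.
- bolt (a joint): Travel of bolt and knob along the long leg (m), 0 at its outer end, 0.09 at the corner (bolt home in the cradle plate), where it meets a stop. About 2.5 N friction; it stays where it is left. While the knob is in the short leg the slot holds this within about 2 mm of the corner.
- shoe (a joint): Travel of the knob sideways along the short leg (m), 0 in the long leg, 0.045 at the closed end, where it meets a stop. About 2 N friction; it stays where it is left. While the knob is in the long leg the slot leaves about 2 mm of play.
- pin (a joint): How far the knob is pulled up (m): 0 when down as it should be, spring-loaded (4 N to start, 0.2 N more per mm), at most 0.03.
- spanner: Loose steel spanner, 170 mm long, lying on the bench on the far (stand +x) side of the stand. Not to be disturbed. Its origin is on its underside.
- coupling: Loose steel coupling sleeve, 48 mm diameter, 40 mm high, standing on the bench beyond the outer end of the long leg (stand -y). Not to be disturbed. Origin at the centre of its underside.
- jar: Loose grease jar, 60 mm diameter, 75 mm high, standing on the bench on the far (stand +x) side of the stand. Not to be disturbed. Origin at the centre of its underside.

How it is judged:
By the outcome, as a careful person would: the job done as asked, in the order asked, and still so for the second after the job is handed in, with the robot touching nothing.
It also fails if it takes over 45 s, if anything falls off the work surface, if the arm or the gripper's body presses on something with over 40 N, if the wrist force passes 120 N, or if a joint passes its speed limit or range.

ROBOT

A 6-joint arm with a two-finger parallel gripper is mounted at the origin on the work surface. World frame = base frame: x ahead of the robot, y to its left, z up, the work surface at z = 0. Lengths are in m, angles in rad, forces in N, time in s.
With the tool pointing down it reaches from about 0.4 to 0.825 m from the base axis. Payload 7 kg.
Tool frame: the origin (TCP) lies between the finger pads; the fingertips stand 8 mm ahead of it and the grasp point (between the pads) lies 11 mm behind it (arm.finger_overhang is the distance from the TCP to the fingertips, in m); z points along the fingers, y is the line along which they close (so a half turn about z gives the same grasp; the last joint's range is limited). The gripper opens to 88 mm and grips with 3 to 60 N. Pads are 19 mm wide; open, the fingers measure 130 mm over their backs; the gripper's body (78 mm by 193 mm) begins 47 mm behind the grasp point.
Start: joints at [-0.904, 0.359, 0.012, 0, -1.224, -0.288], TCP at [0.25, -0.627, 0.235] pointing down, gripper open.
Joint ranges: [-3.07, 3.07], [-1.43, 2.12], [-1.02, 1.25], [-3.03, 1.67], [-3.05, -0], [-3.03, 3.03]. Speed limits (rad/s): [2.39, 2.39, 3.01, 3.14, 3.14, 3.14].

INTERFACE

Orientations are given as [roll, pitch, yaw] about the fixed x, y, z axes, in that order (R = Rz(yaw) Ry(pitch) Rx(roll)).
In Python, from station import arm gives the robot as it stands.
- The arm moves only by the tool move_arm, never from a script. Its argument "rows" is text: rows parted by semicolons, each of 7 numbers parted by spaces: the turn, a rotation vector about the tool's x, y, z in degrees, then the shift along the tool's x, y, z in m, then the finger opening in m, from 0 to 0.0876. A call has 1 to 8 rows; each row shifts and turns the commanded pose from where the row before left it, along the tool's axes as they then stand; what a row does not reach is not made up. A row lasts 1/8 s, in which the tool goes at most 62.5 mm and 10.7 degrees, less where a joint would pass 70% of its speed; a pose out of reach is approached as far as the arm can. A call is refused whole if a number of a shift passes 0.0625 or a number of a turn 10.7, either way. A call with a gripper value outside its range is refused whole. The fingers move at their own pace and stop on an object; "squeeze" is the grip in N (left out, the last holds). Time passes only in rows, so rows that do not move let the fingers close. It gives the time, the measured TCP pose, the force, the opening and the grip force at its end, in the units of the state.
- arm.get_state(): the state, without advancing time (a new reading comes with each control period).
- arm.grab_frame(name): name is "scene" or "top" or "wrist"; returns (picture, depth): 384x512x3 uint8, blue, green, red; 384x512 float32, m along the optical axis (not along the pixel's ray), 0 where there is no reading.
- arm.camera_model(name): a dict with "mtx" (3x3 intrinsics, pixels), "camera_from_world" (4x4, takes a point from world to camera coordinates); the wrist camera has in their place "mount" (4x4, takes a point from camera to tool coordinates, whose origin is the TCP and whose axes are the flange's). Camera axes: x right, y down, z forward; pixel columns grow to the right and rows downward; lengths in m; the calibration is good to about 2 mm. A picture is of the moment at which its call begins: read the wrist's pose just before it. camera_model takes no time and is no camera call.
- arm.job_done(): hands the job in; it is judged then, once.
The state is a dict: "t": time; "q": joint angles; "qd": joint speeds; "joint_efforts": joint torques, N m; "eef_pos": TCP position; "ee_rot": TCP orientation; "force": force on the tool from outside, world axes, zero at the start; "moment": the same for the moment, N m; "width": finger opening in m; "gripper_force": force on a finger pad.
Only numpy, scipy, OpenCV 4.12 (cv2) and the standard library are available. Lean on these libraries where they do the work, as an engineer would, in place of code of your own. Each camera call takes 0.05 s, during which the arm holds its last target. There are 200 camera calls.

## Working session

There is one attempt and no reset: what is moved stays moved. The work goes in short steps, Python scripts to look and compute and a tool call to move; the robot and the scene stay as the last step left them, time stands still between calls to the robot, and variables do not carry over. Pictures are saved under pics/ and viewed, at most 10 in all, crops included, and the job is handed in when it is done.

Besides the shell and the picture viewer there is one more tool, called after "Call:" by a JSON object that holds its "fn" and its "kwargs". move_arm: Moves the arm, as the interface text tells. Its arguments: {"type":"object","properties":{"rows":{"type":"string"},"squeeze":{"type":"number"}},"required":["rows"]}

```bash
mkdir -p pics; python3 - <<'E'
from station import arm
import cv2,numpy as np
s=arm.get_state();print(s['t'],s['eef_pos'],s['ee_rot'],s['width'],s['force'])
for n in("scene","top"):
    p,d=arm.grab_frame(n);cv2.imwrite(f"pics/{n}0.png",p);np.savez(f"{n}0.npz",p=p,d=d)
    print(arm.camera_model(n))
print(arm.camera_model("wrist"))
E
```

```text
0.0 [ 0.24941004 -0.62672117  0.23363467] [ 3.13997694e+00 -1.42207767e-04 -2.76287962e+00] 0.08781446165307563 [ 0.28612531 -0.6681626  -0.65858993]
{'mtx': array([[378.36173026,   0.        , 248.61463831],
       [  0.        , 378.36173026, 184.98785614],
       [  0.        ,   0.        ,   1.        ]]), 'camera_from_world': array([[ 0.33469463,  0.94223024, -0.01347871, -0.28134856],
       [ 0.74936797, -0.27480491, -0.60243664, -0.39158082],
       [-0.57133803,  0.1915318 , -0.79805289,  1.37133828],
       [ 0.        ,  0.        ,  0.        ,  1.        ]])}
{'mtx': array([[371.37080016,   0.        , 255.38364558],
       [  0.        , 371.37080016, 185.10323818],
       [  0.        ,   0.        ,   1.        ]]), 'camera_from_world': array([[-0.18203533, -0.98327724, -0.00538498,  0.15967398],
       [-0.96091605,  0.17905191, -0.21114156,  0.59216012],
       [ 0.20857489, -0.03326071, -0.97744066,  0.81505044],
       [ 0.        ,  0.        ,  0.        ,  1.        ]])}
{'mtx': array([[273.62397134,   0.        , 250.14654656],
       [  0.        , 273.62397134, 193.6983865 ],
       [  0.        ,   0.        ,   1.        ]]), 'mount': array([[-2.02655841e-04, -9.61923291e-01, -2.73319484e-01,
         7.36815297e-02],
       [ 9.99999979e-01, -1.86289009e-04, -8.58339827e-05,
         1.85385953e-04],
       [ 3.16492914e-05, -2.73319496e-01,  9.61923309e-01,
        -1.51283966e-01],
       [ 0.00000000e+00,  0.00000000e+00,  0.00000000e+00,
         1.00000000e+00]])}
```

View pics/scene0.png

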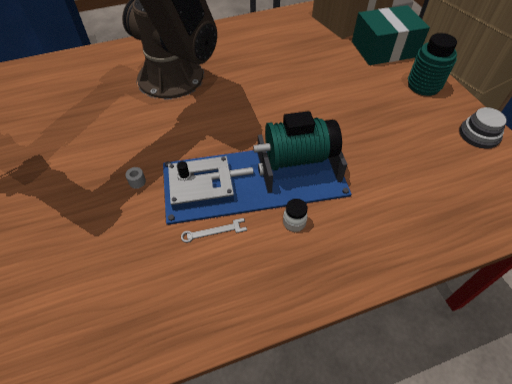

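View pics/top0.png

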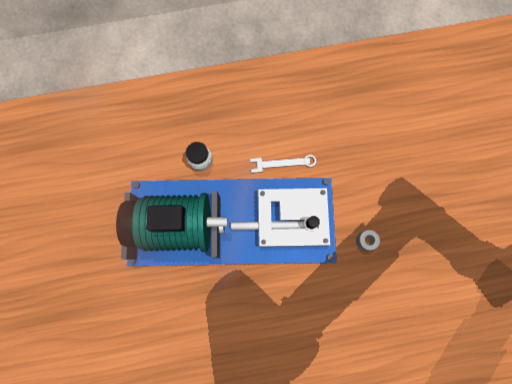

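The top view shows the plate at about (258–328, 188–247), the knob at (312, 222), the corner near (276, 225) and the short leg running up towards world +x. The sleeve is at (369, 240), the spanner at (285, 163) and the jar at (198, 156).

```bash
cat > h.py <<'E'
import numpy as np,cv2
from station import arm
def cast(uv,z,K,T):
    uv=np.atleast_2d(uv).astype(float)
    r=np.c_[uv,np.ones(len(uv))]@np.linalg.inv(K).T@T[:3,:3]
    c=-T[:3,:3].T@T[:3,3]
    return c+r*((z-c[2])/r[:,2:])
def big(m):
    cs,_=cv2.findContours(m.astype(np.uint8),cv2.RETR_EXTERNAL,cv2.CHAIN_APPROX_NONE)
    return max(cs,key=cv2.contourArea)[:,0]
E
python3 - <<'E'
from h import *
for n in("top","scene"):
    f=np.load(n+"0.npz");p=f['p'].astype(int);m=arm.camera_model(n);K,T=m['mtx'],m['camera_from_world']
    b,g,r=p[...,0],p[...,1],p[...,2]
    blue=(b>90)&(b>1.8*r)&(b>1.4*g)
    blue[:100]=0
    white=(p.min(2)>150)&(p.max(2)-p.min(2)<40)
    for nm,mk,z in(("blue",blue,.012),("plate",white,.046)):
        w=cast(big(mk),z,K,T)[:,:2]
        R=cv2.minAreaRect((w*1000).astype(np.float32));print(n,nm,R,cv2.boxPoints(R).round(1).tolist())
    h=cv2.convexHull(big(white)) ; mk=np.zeros(b.shape,np.uint8);cv2.fillConvexPoly(mk,h,1)
    dark=(p.max(2)<45)&(mk>0) if n=="top" else (p.max(2)<45)
    if n=="scene": dark[:,:174]=0;dark[:,192:]=0;dark[:158]=0;dark[182:]=0
    c=big(dark);print(n,"knob px",c.min(0),c.max(0),cast([c.mean(0)],.094,K,T),cast([c.mean(0)],.072,K,T))
    for u in ([(369,240)] if n=="top" else [(135,174)]): print("sleeve",cast(u,.04,K,T))
E
```

```text
top blue ((545.8026123046875, 121.20930480957031), (500.2998046875, 207.13693237304688), 80.41178131103516) [[402.0, -108.19999694824219], [606.2999877929688, -142.6999969482422], [689.5999755859375, 350.6000061035156], [485.29998779296875, 385.1000061035156]]
top plate ((1043.2677001953125, -12.4925537109375), (1319.6619873046875, 184.1929168701172), 89.9693374633789) [[950.7999877929688, -672.2999877929688], [1135.0, -672.4000244140625], [1135.699951171875, 647.2999877929688], [951.5, 647.4000244140625]]Traceback (most recent call last):
  File "<stdin>", line 14, in <module>
  File "h.py", line 10, in big
    return max(cs,key=cv2.contourArea)[:,0]
           ~~~^^^^^^^^^^^^^^^^^^^^^^^^
ValueError: max() iterable argument is empty
```

Call:
{"fn": "move_arm", "kwargs": {"rows": "0 0 -9.8 0 0 0 0; 0 0 -9.8 0 0 0 0; 0 0 -9.8 0 0 0 0; 0 0 -9.8 0 0 0 0; 0 0 -9.8 0 0 0 0; 0 0 -9.7 0 0 0 0", "squeeze": 10}}

```text
t: 0.85
eef_pos: [0.2495, -0.6269, 0.234]
ee_rot: [3.141, 0.001, -1.733]
force: [-0.0, -0.4, 0.6]
width: 0.0329
gripper_force: 0.0
```

Call:
{"fn": "move_arm", "kwargs": {"rows": "0 0 0 -0.046 -0.0127 0 0; 0 0 0 -0.046 -0.0127 0 0; 0 0 0 -0.046 -0.0127 0 0; 0 0 0 -0.046 -0.0127 0 0; 0 0 0 -0.046 -0.0127 0 0; 0 0 0 -0.046 -0.0127 0 0"}}

```text
t: 1.6
eef_pos: [0.371, -0.3662, 0.2343]
ee_rot: [3.141, 0.0, -1.738]
force: [1.2, -0.5, -0.1]
width: 0.0004
gripper_force: 0.0
```

Call:
{"fn": "move_arm", "kwargs": {"rows": "0 0 0 -0.046 -0.0127 0 0; 0 0 0 -0.046 -0.0127 0 0; 0 0 0 -0.046 -0.0127 0 0; 0 0 0 -0.046 -0.0127 0 0; 0 0 0 -0.046 -0.0127 0 0; 0 0 0 -0.046 -0.0127 0 0; 0 0 0 0 0 0 0; 0 0 0 0 0 0 0"}}

```text
t: 2.6
eef_pos: [0.4915, -0.1082, 0.2342]
ee_rot: [3.141, -0.0, -1.737]
force: [0.5, -0.2, 0.3]
width: 0.0006
gripper_force: 0.0
```

```bash
python3 - <<'E'
from h import *
s=arm.get_state();print(s['t'],s['eef_pos'],s['ee_rot'],s['q'],s['width'],s['force'])
p,d=arm.grab_frame("wrist");cv2.imwrite("pics/w1.png",p);np.savez("w1.npz",p=p,d=d,pos=s['eef_pos'],rot=s['ee_rot'])
E
```

```text
2.6 [ 0.49154006 -0.10818887  0.23422439] [ 3.14071239e+00 -2.23948699e-04 -1.73749685e+00] [ 1.74251194e-01  7.45881696e-02 -3.58225257e-01 -9.17092682e-05
 -1.13888738e+00 -3.40913392e-01] 0.0006284592241956674 [ 0.48759439 -0.1817622   0.32179841]
```

View pics/w1.png

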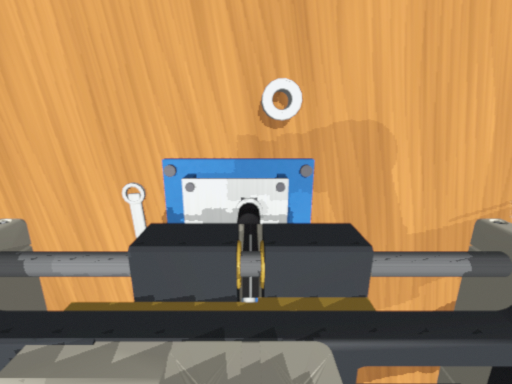

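The wrist view shows the base's near edge with corners at (163, 159) and (313, 159), and the plate's near corners at (182, 178) and (288, 178). The knob, near (249, 210), is partly behind the gripper and the sleeve is at (282, 99). I'll use these points to check the stand's pose.

```bash
python3 - <<'E'
from h import *
from scipy.spatial.transform import Rotation as Ro
f=np.load("w1.npz");m=arm.camera_model("wrist")
W=np.eye(4);W[:3,:3]=Ro.from_euler('xyz',f['rot']).as_matrix();W[:3,3]=f['pos']
T=np.linalg.inv(W@m['mount']);K=m['mtx']
sx=np.array([.986,-.1665]);sy=np.array([.1665,.986]);o=np.array([.5131,.0177])
st=lambda w:np.c_[(w[:,:2]-o)@sx,(w[:,:2]-o)@sy].round(4)
print("base exp (.120,-.145),(-.090,-.145)",st(cast([(163,159),(313,159)],.012,K,T)))
print("plate exp (.085,-.125),(-.050,-.125)",st(cast([(182,178),(288,178)],.046,K,T)))
print("sleeve",st(cast([(282,99)],.04,K,T)))
f=np.load("top0.npz");p=f['p'].astype(int);m=arm.camera_model("top");K,T=m['mtx'],m['camera_from_world']
mk=np.zeros(p.shape[:2]);mk[205:240,295:325]=1
c=big((p.max(2)<60)&(mk>0));u=cv2.minEnclosingCircle(c)
print("knob",c.min(0),c.max(0),u,st(cast([u[0]],.094,K,T)))
print("tcp",st(np.array([[0.4915,-0.1082,0]])))
E
```

```text
base exp (.120,-.145),(-.090,-.145) [[ 0.1188 -0.1446]
 [-0.0866 -0.1446]]
plate exp (.085,-.125),(-.050,-.125) [[ 0.086  -0.1255]
 [-0.0486 -0.1256]]
sleeve [[-0.0386 -0.2208]]
knob [306 217] [318 227] ((311.97369384765625, 222.3947296142578), 6.185698986053467) [[-0.0021 -0.0779]]
tcp [[-0.0003 -0.1277]]
```

Call:
{"fn": "move_arm", "kwargs": {"rows": "0 0 0 0 0 0.041 0; 0 0 0 0 0 0.041 0; 0 0 0 0 0 0.041 0; 0 0 0 0 0 0.041 0; 0 0 0 0 0 0 0; 0 0 0 0 0 0 0"}}

```text
t: 3.4
eef_pos: [0.4926, -0.1089, 0.0719]
ee_rot: [-3.14, -0.0, -1.739]
force: [0.8, 0.3, 0.3]
width: 0.0003
gripper_force: 0.0
```

Call:
{"fn": "move_arm", "kwargs": {"rows": "0 0 0 -0.005 0 0 0; 0 0 0 -0.005 0 0 0; 0 0 0 -0.005 0 0 0; 0 0 0 -0.005 0 0 0; 0 0 0 -0.005 0 0 0; 0 0 0 -0.005 0 0 0; 0 0 0 -0.005 0 0 0; 0 0 0 -0.005 0 0 0"}}

```text
t: 4.4
eef_pos: [0.4986, -0.0686, 0.0706]
ee_rot: [-3.142, -0.0, -1.738]
force: [-0.0, -3.5, 2.7]
width: 0.0004
gripper_force: 1.4
```

Call:
{"fn": "move_arm", "kwargs": {"rows": "0 0 0 -0.007 0 0 0; 0 0 0 -0.007 0 0 0; 0 0 0 -0.007 0 0 0; 0 0 0 -0.007 0 0 0; 0 0 0 -0.007 0 0 0; 0 0 0 -0.007 0 0 0; 0 0 0 -0.007 0 0 0; 0 0 0 0 0 0 0"}}

```text
t: 5.4
eef_pos: [0.5066, -0.0198, 0.0703]
ee_rot: [3.141, 0.0, -1.738]
force: [-0.1, 0.5, 0.1]
width: 0.0003
gripper_force: 0.0
```

Call:
{"fn": "move_arm", "kwargs": {"rows": "0 0 0 -0.003 0 0 0; 0 0 0 -0.003 0 0 0; 0 0 0 -0.003 0 0 0; 0 0 0 -0.002 0 0 0; 0 0 0 0 0 0 0"}}

```text
t: 6.02
eef_pos: [0.5084, -0.0095, 0.0704]
ee_rot: [3.141, 0.0, -1.738]
force: [-0.6, -0.6, -0.9]
width: 0.0006
gripper_force: 0.7
```

Call:
{"fn": "move_arm", "kwargs": {"rows": "0 0 0 -0.002 0 0 0; 0 0 0 -0.002 0 0 0"}}

```text
t: 6.28
eef_pos: [0.5089, -0.0059, 0.0704]
ee_rot: [3.141, -0.001, -1.738]
force: [-1.0, -7.0, -0.5]
width: 0.0005
gripper_force: 3.6
```

Call:
{"fn": "move_arm", "kwargs": {"rows": "0 0 0 -0.002 0 0 0; 0 0 0 -0.001 0 0 0"}}

```text
t: 6.52
eef_pos: [0.5087, -0.0047, 0.0705]
ee_rot: [3.14, -0.003, -1.738]
force: [1.3, -16.6, 1.6]
width: 0.0009
gripper_force: 8.6
```

Call:
{"fn": "move_arm", "kwargs": {"rows": "0 0 0 0.006 0 0 0; 0 0 0 0.006 0 0 0; 0 0 0 0 0.025 0 0; 0 0 0 0 0.025 0 0; 0 0 0 -0.011 0 0 0; 0 0 0 -0.011 0 0 0; 0 0 0 -0.011 0 0 0; 0 0 0 0 0 0 0"}}

```text
t: 7.52
eef_pos: [0.4646, 0.0272, 0.0705]
ee_rot: [-3.141, 0.0, -1.737]
force: [0.2, 0.3, -0.1]
width: 0.0009
gripper_force: 0.0
```

```bash
python3 - <<'E'
from h import *
s=arm.get_state();o=np.array([.5131,.0177]);e=np.array(s['eef_pos'][:2])-o
print(e@[.986,-.1665],e@[.1665,.986],s['force'])
a,_=arm.grab_frame("top");b,_=arm.grab_frame("scene")
cv2.imwrite("pics/c1.png",np.hstack([cv2.resize(a[170:270,230:350],(396,330)),cv2.resize(b[130:230,140:260],(396,330))]))
E
```

```text
-0.0493984880204327 0.0013180905156637466 [ 0.15892826  0.34239637 -0.12053674]
```

View pics/c1.png

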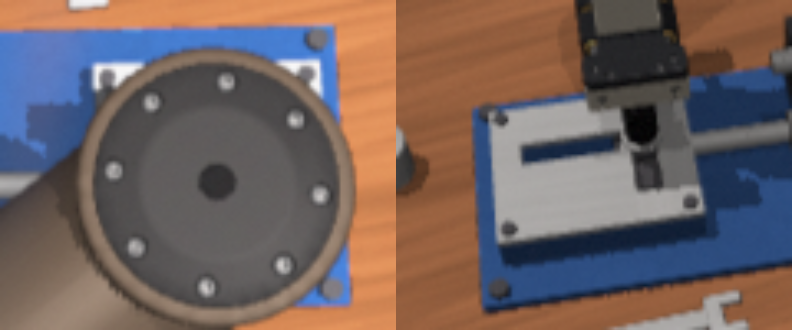

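The scene crop shows the knob at the corner (640, 125), with the short leg free below it. The top view is blocked by the arm. Next is the sideways push.

Call:
{"fn": "move_arm", "kwargs": {"rows": "0 0 0 0 -0.005 0 0; 0 0 0 0 -0.005 0 0; 0 0 0 0 -0.005 0 0; 0 0 0 0 -0.005 0 0; 0 0 0 0 -0.005 0 0; 0 0 0 0 -0.005 0 0"}}

```text
t: 8.38
eef_pos: [0.4935, 0.0211, 0.0704]
ee_rot: [3.141, -0.0, -1.738]
force: [-1.9, 1.1, 0.2]
width: 0.0005
gripper_force: 1.2
```

Call:
{"fn": "move_arm", "kwargs": {"rows": "0 0 0 0 -0.005 0 0; 0 0 0 0 -0.005 0 0; 0 0 0 0 -0.004 0 0; 0 0 0 0 -0.004 0 0; 0 0 0 0 -0.003 0 0"}}

```text
t: 9.0
eef_pos: [0.5144, 0.0177, 0.0705]
ee_rot: [3.141, -0.0, -1.738]
force: [-2.1, -0.6, 0.4]
width: 0.0004
gripper_force: 1.1
```

Call:
{"fn": "move_arm", "kwargs": {"rows": "0 0 0 0 -0.003 0 0; 0 0 0 0 -0.002 0 0; 0 0 0 0 -0.002 0 0"}}

```text
t: 9.38
eef_pos: [0.5211, 0.0166, 0.0705]
ee_rot: [3.141, -0.0, -1.738]
force: [-2.6, -0.2, -0.4]
width: 0.0005
gripper_force: 1.1
```

Call:
{"fn": "move_arm", "kwargs": {"rows": "0 0 0 0 -0.002 0 0; 0 0 0 0 -0.002 0 0"}}

```text
t: 9.62
eef_pos: [0.5251, 0.0159, 0.0705]
ee_rot: [3.141, -0.0, -1.738]
force: [-1.7, -0.6, 0.5]
width: 0.0008
gripper_force: 1.0
```

Call:
{"fn": "move_arm", "kwargs": {"rows": "0 0 0 0 -0.002 0 0; 0 0 0 0 -0.002 0 0"}}

```text
t: 9.88
eef_pos: [0.5285, 0.0152, 0.0704]
ee_rot: [3.141, -0.0, -1.738]
force: [-7.1, 1.2, 2.2]
width: 0.0006
gripper_force: 3.7
```

Call:
{"fn": "move_arm", "kwargs": {"rows": "0 0 0 0 -0.0015 0 0; 0 0 0 0 -0.0015 0 0"}}

```text
t: 10.12
eef_pos: [0.5296, 0.0146, 0.0703]
ee_rot: [3.138, -0.001, -1.739]
force: [-14.6, 4.6, 10.6]
width: 0.0004
gripper_force: 8.5
```

Call:
{"fn": "move_arm", "kwargs": {"rows": "0 0 0 0 0.008 0 0; 0 0 0 0 0.02 0 0; 0 0 0 0 0 -0.05 0; 0 0 0 0 0 -0.05 0; 0 0 0 0 0 -0.05 0; 0 0 0 0.05 0 0 0; 0 0 0 0.05 0 0 0; 0 0 0 0.05 0 0 0"}}

```text
t: 11.12
eef_pos: [0.4799, -0.1297, 0.2214]
ee_rot: [-3.139, 0.0, -1.737]
force: [1.7, -0.4, 0.6]
width: 0.0009
gripper_force: 0.0
```

Call:
{"fn": "move_arm", "kwargs": {"rows": "0 0 0 0.06 0 0 0; 0 0 0 0.06 0 0 0; 0 0 0 0.05 0 0 0; 0 0 0 0.04 0 0 0; 0 0 0 0 0 0 0; 0 0 0 0 0 0 0"}}

```text
t: 11.88
eef_pos: [0.4446, -0.3356, 0.2206]
ee_rot: [-3.141, -0.0, -1.739]
force: [-0.5, -0.3, 0.5]
width: 0.0001
gripper_force: 0.0
```

```bash
python3 - <<'E'
from h import *
a,_=arm.grab_frame("top");b,_=arm.grab_frame("scene")
cv2.imwrite("pics/c2.png",np.hstack([cv2.resize(a[140:260,230:390],(400,300)),cv2.resize(b[130:250,120:280],(400,300))]))
p=a.astype(int);m=arm.camera_model("top");mk=np.zeros(p.shape[:2]);mk[190:240,262:300]=1
c=big((p.max(2)<60)&(mk>0));u=cv2.minEnclosingCircle(c)
e=cast([u[0]],.094,m['mtx'],m['camera_from_world'])[0,:2]-[.5131,.0177]
print(u,e@[.986,-.1665],e@[.1665,.986],arm.get_state()['force'])
E
```

```text
((275.55999755859375, 203.25999450683594), 6.285094738006592) 0.042433610127093103 0.0021334555117866016 [-0.03772174 -0.45180142  0.54580837]
```

View pics/c2.png

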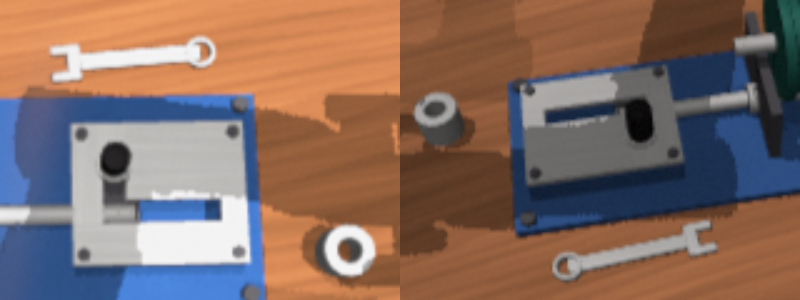

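The knob is at the end of the short leg, at (115, 158) in the top crop. It measures x ≈ 44.5 mm once the 2 mm offset seen earlier is taken off. The spanner and sleeve look undisturbed.

```bash
python3 -c "
from station import arm
print(arm.job_done())"
```

```text
the job is handed in; nothing more can be done
None
```

The cradle is locked: I pushed the knob to the corner and then to the end of the short leg, both against their stops, without touching the loose parts, and handed the job in at about 12 s.

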